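# Load the holding block into the spring-flap dust box

### The job

Load the wooden holding block into the dust box: with one fingertip press down the flap's side plate so that the spring flap stays open, and meanwhile with the other fingertip push the block by its tongue under the flap until it stops against the back of the box. Then move clear so that the flap springs shut behind it. Do not grip or lift the block, and leave everything else on the bench where it is.

Things in the scene. Friction and masses are not known exactly. Their poses are not given: they have to be found in the camera images.
- dustbox: Grey steel dust box, fixed to the bench. Origin: on the bench, under the flap's hinge line, in the plane of the flap's front face. x (level) points into the box along the lane, y left, z up; all mm below are in this frame. Box x 0 to 72, y -15 to -69; a ribbed hose leaves behind it. Hinge brackets 46 high, 16 wide stand at y 0, x -172 and x 77. Under the press plate is only bench.
- mouth (a point): Middle of the box's mouth on the lane floor: dust box x 0, y -42, z 3 mm, same axes. The steel lane leads to it from x -176 mm: floor 3 mm above the bench, two guides 9 mm above the bench with inner faces at y -21 and -63 mm. Lane and guides run on straight to the back wall of the box.
- stop (a point): On the face of the back wall inside the box, which stops the block: dust box x 66, y -42, z 14 mm.
- flap (a joint): The flap: a flat 3 mm aluminium plate that see-saws on a hinge line along the dust box's x; rad, 0 = shut and level, positive = open, end stop 0.75. Right of the hinge it is the cover, left of it the press plate, which raises the cover when pressed down. Spring 0.11 N m shut, 0.26 N m at 0.6 rad (about 6 N pressing 43 mm from the hinge); released, it springs shut. Open 0.35 rad or more, it clears the block.
- hinge (a point): Point of the flap's hinge line: dust box x 0, y 0, z 39 mm. The line runs along the dust box's x.
- apron (a point): Middle of the lower edge of the flap's deep leg; shut: dust box x 2, y -56, z 13 mm. Moves with the flap. At the front of the cover (x 0 to 72, y -2 to -68 mm) hangs a 4 mm thick apron: shallow, 12 mm deep, over most of the width, and 26 mm deep from y -50.5 to -62 mm: this leg bars the block's way and drops behind its body, beside its tongue. Open 0.6 rad, the cover's outer edge is 78 mm above the bench.
- plate_mid (a point): On top of the flap's press plate, 46 mm from the hinge line, mid-length. Moves with the flap. The plate lies left of the hinge and in front of the box: x -166 to -2, y 6 to 66 mm, 40 mm above the bench when shut. At 0.6 rad its top is 41 mm minus 0.68 times the level distance from the hinge line: about 15 mm high at 38 mm, so this fingertip and one behind the tongue can be at one height.
- block: Loose pale wooden block, two brass bushes flush in its top, standing on the lane before the flap. Body 50 x 36 x 22 mm (x, y, z), 90 g; at its rear (-x) a tongue 26 long, 12 wide, 22 high. Origin: underside centre of the 50 mm body; x points to the box. Fully home its front touches the stop, its origin 41 mm past point mouth along the box's x, its tongue out under the shut flap.
- tongue_end (a point): Centre of the rear end face of the block's tongue (12 x 22 mm), 50 mm behind the block's origin and 11 mm above its underside. Fully home it is 9 mm in front of point mouth.
- jar: Bystander: amber jar, 52 mm across, 60 mm high, origin under its centre.
- bush: Bystander: brass tube, 38 mm across, 35 mm high, standing, origin under its centre.
- stone: Bystander: grey grinding stone, 44 mm across, with a stub, 34 mm high, origin under its centre.
- handpiece: Bystander: black rotary handpiece lying along its x, 24 mm thick, from 75 mm behind its origin to 105 mm ahead.
- mandrel: Bystander: upright steel cone on a 60 mm foot, 132 mm high, origin under its centre.
- cup: Bystander: steel cup, 70 mm across, 75 mm high, origin under its centre.
- file: Bystander: flat file lying along its x, 240 mm long, 18 mm high, origin under it near the middle.
Not all that is in view belongs to the job. Of the things that look like the block, take the one that is farthest to the robot's left at the start.

How it is judged:
On the way, in this order (a step that is already met when the one before it is completed fails the run):
1. a finger holds the flap open by its plate while the block is still in front of it (value of joint flap above 0.25 rad and contact force between the fingers and flap above 0.3 N and x of block in the frame of mouth below -0.022 m), for 0.1 s.
2. the block is halfway under the flap, the flap held open by a finger (value of joint flap above 0.25 rad and contact force between the fingers and flap above 0.3 N and x of block in the frame of mouth above 0 m).
3. the block is home against the back, the flap still held open by a finger (value of joint flap above 0.25 rad and contact force between the fingers and flap above 0.3 N and x of block in the frame of mouth above 0.036 m), for 0.05 s.
At the end, for the whole second after the job is handed in: The block rests flat on the floor inside the box, its front within 5 mm of the stop (origin at least 35.5 mm past site mouth), and the flap is shut (under 0.05 rad) (x of block in the frame of mouth above 0.0355 m and z of block in the frame of mouth below 0.003 m and angle between block's own z axis and vertical below 0.05 rad and value of joint flap below 0.05 rad and linear speed of block below 0.01 m/s); the robot touches nothing.
It fails at once if the block is lifted off the lane (more than 8 mm) or tipped (more than 0.25 rad) (z of block in the frame of mouth above 0.008 m or angle between block's own z axis and vertical above 0.25 rad).
It fails at once if a bystander is moved more than 20 mm or tipped (distance of any of jar, bush, stone, handpiece, mandrel, cup, file from where it was at the start of the episode above 0.02 m or angle between any of jar, bush, stone, handpiece, mandrel, cup, file's own z axis and vertical above 0.4 rad).
It also fails if it takes over 42 s, if anything falls off the work surface, if the arm or the gripper's body presses on something with over 40 N, if the wrist force passes 120 N, or if a joint passes its speed limit or range.

### The arm

A 6-joint arm with a two-finger parallel gripper is mounted at the origin on the work surface. World frame = base frame: x ahead of the robot, y to its left, z up, the work surface at z = 0. Lengths are in m, angles in rad, forces in N, time in s.
With the tool pointing down it reaches from about 0.425 to 0.95 m from the base axis. Payload 3.5 kg.
Tool frame: the origin (TCP) lies between the finger pads; the fingertips stand 19 mm ahead of it and the grasp point (between the pads) is the TCP (ctrl.nose_length is the distance from the TCP to the fingertips, in m); z points along the fingers, y is the line along which they close (so a half turn about z gives the same grasp; the last joint's range is limited). The gripper opens to 85 mm and grips with 20 to 120 N. Pads are 22 mm wide; open, the fingers measure 114 mm over their backs; the gripper's body (76 mm by 85 mm) begins 54 mm behind the grasp point. The pads swing forward as they close: fully open they stand 13 mm farther back than shut.
Start: joints at [-1.416, 0.286, 1.577, -0, 1.279, -0.15], TCP at [0.203, -0.644, 0.25] pointing down, gripper open.
Joint ranges: [-2.77, 2.77], [-0.9, 2.22], [0.21, 2.48], [-1.53, 4.67], [0.24, 2.81], [-2.84, 2.84]. Speed limits (rad/s): [2.79, 2.79, 3.14, 3.14, 3.14, 3.14].

### API

Orientations are given as a unit quaternion [x, y, z, w].
In Python, from plant import ctrl gives the robot as it stands.
- The arm moves only by the tool apply_moves, never from a script. Its argument "series" is a list of rows, each a list of 6 numbers: the shift along the world's x, y, z scaled (see below), then the turn, a rotation vector about the world's x, y, z scaled (see below). A call has 1 to 20 rows; each row is the pose to reach, as a shift and turn from the pose commanded when the call began; what a row does not reach only later rows make up. The controller multiplies each number of a shift by 0.8 m and each number of a turn by 45 degrees. A row lasts 1/8 s, in which the tool goes at most 62.5 mm and 10.7 degrees, less where a joint would pass 70% of its speed; a pose out of reach is approached as far as the arm can. A call with a number of a shift or a turn outside -1 to 1 is refused whole. A call with a gripper value outside its range is refused whole. "jaw" is the opening, from 0 (shut) to 1 (fully open), set as the call begins (left out, the last holds). The fingers move at their own pace and stop on an object; "squeeze" is the grip in N (left out, the last holds). Time passes only in rows, so rows that repeat a pose let the fingers close. It gives the time, the measured TCP pose, the force, the opening and the grip force at its end, in the units of the state.
- ctrl.get_state(): the state, without advancing time (a new reading comes with each control period).
- ctrl.read_camera(name): name is "scene" or "side" or "wrist"; returns the picture (384x512x3 uint8, red, green, blue); there is no depth.
- ctrl.get_calibration(name): a dict with "fx", "fy", "cx", "cy" (pixels), "xyz" and "orientation" of the camera in the world; the wrist camera has in their place "hand_eye" (4x4, takes a point from camera to tool coordinates, whose origin is the TCP and whose axes are the flange's). Camera axes: x right, y up, looking along -z (the intrinsics and any distortion apply to the point x, -y, -z); pixel columns grow to the right and rows downward; lengths in m; the calibration is good to about 2 mm. A picture is of the moment at which its call begins: read the wrist's pose just before it. get_calibration takes no time and is no camera call.
- ctrl.sign_off(): hands the job in; it is judged then, once.
Trained networks look in the newest picture that a camera, given by its name, has taken for a name from the list of things; names that differ only in an ending like _2 or _b are one class to them, and where a whole thing is asked for, a point or a joint stands for the part that bears it (a point fixed in the world has none). Each returns a list of dicts, best first, with "p" (0 to 1); they miss things now and then, are a little off and sometimes report something else, mostly with a low value. They report only what shows in the picture. A call takes as long as a camera call. They do not tell look-alikes from the thing itself.
- ctrl.boxes_of(thing, camera): "xy" ([column, row] as shares, 0 to 1, of the picture: columns of its width, rows of its height, amid what is visible of it).
- ctrl.silhouettes(thing, camera): "pixels" (384x512 bool, what is visible of it) and "xy" ([column, row] as shares, 0 to 1, of the picture: columns of its width, rows of its height, amid what is visible of it).
The state is a dict: "time": time; "qpos": joint angles; "dq": joint speeds; "joint_efforts": joint torques, N m; "eef_pos": TCP position; "tcp_rot": TCP orientation; "contact_force": force on the tool from outside, world axes, zero at the start; "wrist_torque": the same for the moment, N m; "opening": opening from 0.0 (shut) to 1.0 (fully open); "finger_force": force on a finger pad.
Only numpy, scipy, OpenCV 4.12 (cv2) and the standard library are available. Lean on these libraries where they do the work, as an engineer would, in place of code of your own. Each camera call takes 0.05 s, during which the arm holds its last target. There are 200 camera calls.

## Working session

There is one attempt and no reset: what is moved stays moved. The work goes in short steps, Python scripts to look and compute and a tool call to move; the robot and the scene stay as the last step left them, time stands still between calls to the robot, and variables do not carry over. Pictures are saved under pics/ and viewed, at most 10 in all, crops included, and the job is handed in when it is done.

Besides the shell and the picture viewer there is one more tool, called as name(argument=value, ...) on one line, values as JSON. apply_moves: Moves the arm, as the interface text tells. Shifts and turns lie within -1 to 1; 1 stands for 0.8 m of shift or 45 degrees of turn. Its arguments: {"type":"object","properties":{"series":{"type":"array"},"jaw":{"type":"number"},"squeeze":{"type":"number"}},"required":["series"]}

```bash
mkdir -p pics; ls
cat > h.py <<'E'
import numpy as np, cv2
from scipy.spatial.transform import Rotation as R
from plant import ctrl
def cam(n):
    c=ctrl.get_calibration(n)
    K=(c['fx'],c['fy'],c['cx'],c['cy'])
    if 'hand_eye' in c:
        s=ctrl.get_state(); T=np.eye(4); T[:3,:3]=R.from_quat(s['tcp_rot']).as_matrix(); T[:3,3]=s['eef_pos']
        T=T@np.array(c['hand_eye'])
    else:
        T=np.eye(4); T[:3,:3]=R.from_quat(c['orientation']).as_matrix(); T[:3,3]=c['xyz']
    return K,T
def ray(K,T,u,v):
    d=T[:3,:3]@np.array([(u-K[2])/K[0],-(v-K[3])/K[1],-1]); return T[:3,3],d
def onz(K,T,u,v,z):
    o,d=ray(K,T,u,v); return o+d*(z-o[2])/d[2]
def proj(K,T,p):
    q=T[:3,:3].T@(np.array(p)-T[:3,3]); return K[2]+K[0]*q[0]/-q[2],K[3]-K[1]*q[1]/-q[2]
def snap(n,f):
    k=cam(n); im=ctrl.read_camera(n); cv2.imwrite('pics/'+f,im[:,:,::-1]); return k,im
E
python3 - <<'E'
from h import *
print(ctrl.get_state()); 
for n in ('scene','side','wrist'):
    (K,T),im=snap(n,n+'0.png'); c=ctrl.get_calibration(n); print(n,c)
    for t in ('block','dustbox','flap'):
        for b in ctrl.boxes_of(t,n)[:4]:
            u,v=b['xy'][0]*512,b['xy'][1]*384; print(t,round(b['p'],2),round(u),round(v),onz(K,T,u,v,.02).round(3))
a=cv2.imread('pics/scene0.png');b=cv2.imread('pics/side0.png')
cv2.imwrite('pics/both.png',cv2.resize(np.vstack([a,b]),(800,600)) if 0 else np.vstack([a,b])[:,:])
E
```

```text
pics
{'time': 0.0, 'qpos': array([-1.41599770e+00,  2.87185379e-01,  1.57818314e+00, -6.46526607e-06,
        1.27855935e+00, -1.50019197e-01]), 'dq': array([-0.00116776,  0.00025901,  0.00210418, -0.00116988,  0.00160446,
        0.0016206 ]), 'joint_efforts': array([ 1.14634736e-04, -4.05981445e+01, -2.92625087e+01, -1.33614453e-04,
        5.73022917e-03, -3.71978672e-06]), 'eef_pos': array([ 0.20250058, -0.64327341,  0.24893063]), 'tcp_rot': array([ 9.88407410e-01,  1.51820381e-01, -5.88473173e-06, -1.16759918e-03]), 'contact_force': array([ 0.34605915, -0.03605782, -0.28824928]), 'wrist_torque': array([-0.02887607, -0.00570793,  0.00124164]), 'finger_force': 0.0, 'opening': 1.0005444348178283}
scene {'fx': 496.61689531447445, 'fy': 496.61689531447445, 'cx': 250.41453392784896, 'cy': 187.81957617126218, 'xyz': array([ 1.30180531, -0.94715002,  0.85763972]), 'orientation': array([0.44448689, 0.16170141, 0.29003354, 0.8319643 ])}
block 0.96 244 278 [ 0.735 -0.282  0.02 ]
block 0.72 163 203 [ 0.351 -0.186  0.02 ]
block 0.63 239 210 [ 0.549 -0.079  0.02 ]
dustbox 0.62 296 245 [ 0.765
[... 259 characters left out ...]
'orientation': array([-0.0774341 ,  0.3234517 ,  0.91087553, -0.24431276])}
block 0.77 261 182 [ 0.529 -0.067  0.02 ]
block 0.7 241 122 [ 0.728 -0.277  0.02 ]
block 0.55 328 182 [ 0.341 -0.177  0.02 ]
flap 0.97 248 191 [ 0.547 -0.015  0.02 ]
wrist {'fx': 333.635542512935, 'fy': 333.635542512935, 'cx': 254.419696455403, 'cy': 197.23040965567031, 'hand_eye': array([[-2.32536956e-04,  9.59598464e-01,  2.81372944e-01,
         7.12652410e-02],
       [ 9.99999874e-01,  3.48360544e-04, -3.61617270e-04,
        -1.37649656e-03],
       [-4.45026608e-04,  2.81372824e-01, -9.59598424e-01,
        -1.24260185e-01],
       [ 0.00000000e+00,  0.00000000e+00,  0.00000000e+00,
         1.00000000e+00]])}
```

```bash
python3 -c "
import cv2,numpy as np
a=cv2.imread('pics/scene0.png');b=cv2.imread('pics/side0.png')
cv2.imwrite('pics/s1.png',cv2.resize(a[130:340,110:390],(800,600),interpolation=cv2.INTER_CUBIC))
cv2.imwrite('pics/s2.png',cv2.resize(b[60:270,120:400],(800,600),interpolation=cv2.INTER_CUBIC))"
```

```text
(no output)
```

View pics/s1.png

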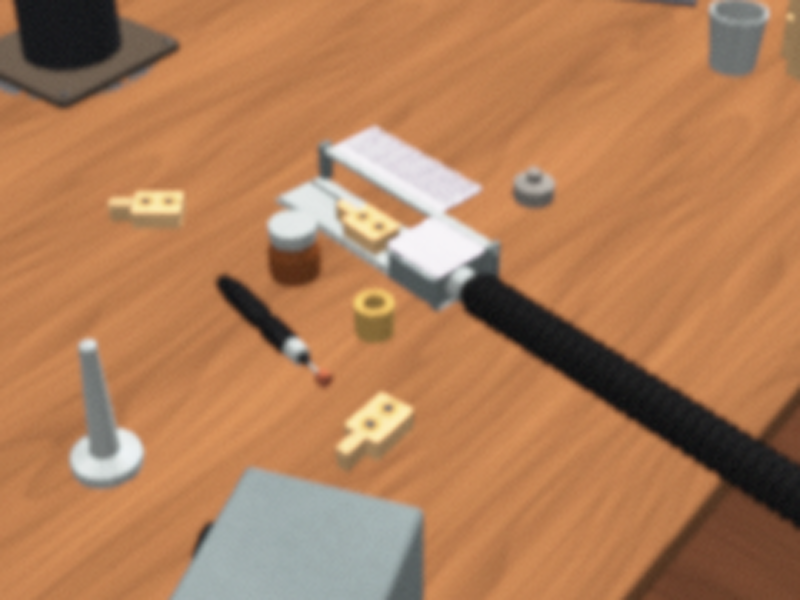

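View pics/s2.png

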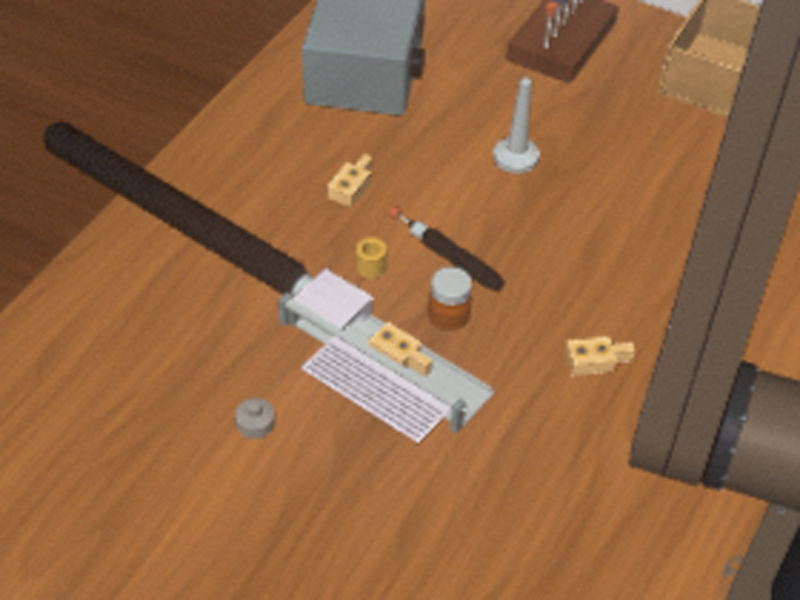

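Three look-alikes: scene pixels (239,210) on the lane, at world (0.55,-0.08); (163,203), at y≈-0.18; and (244,278), at y≈-0.28. The farthest left is the lane block (crop (370,225) in scene, (400,345) in side), which stands on the lane in front of the flap as described. I'll fit the box pose from the plate and cover corners.

```bash
cat >> h.py <<'E'
def bw(p,q): # box mm -> world, p=(x,y,yaw)
    q=np.array(q,float)/1000; c,s=np.cos(p[2]),np.sin(p[2]); return np.array([p[0]+c*q[0]-s*q[1],p[1]+s*q[0]+c*q[1],q[2]])
E
python3 - <<'E'
from h import *
from scipy.optimize import least_squares
k=280/800
P={'scene':[((378,126),(-166,66,40)),((326,148),(-166,6,40)),((482,187),(-2,66,40)),((390,247),(0,-68,40)),((498,247),(72,-2,40))],
'side':[((303,368),(-2,66,40)),((418,441),(-166,66,40)),((452,405),(-166,6,40)),((337,338),(-2,6,40)),((330,270),(72,-68,40)),((373,297),(0,-68,40))]}
off={'scene':(110,130),'side':(120,60)}
C={n:cam(n) for n in P}
def f(p,full=False):
    r=[]
    for n in P:
        for a,q in P[n]:
            u=np.array(a)*k+off[n]; r+=list(np.array(proj(*C[n],bw(p,q)))-u)
    return np.array(r)
best=min((least_squares(f,[.6,-.05,y],loss='soft_l1') for y in np.arange(-3,3,1)),key=lambda s:s.cost)
print(best.x,f(best.x).reshape(-1,2).round(1).tolist())
p=best.x; Rm=np.array([[np.cos(p[2]),np.sin(p[2])],[-np.sin(p[2]),np.cos(p[2])]])
for n,u,v in(('side',261,182),('scene',239,210)):
    w=onz(*C[n],u,v,.022); print(n,w,(Rm@(w[:2]-p[:2])*1000).round(1))
print(ctrl.nose_length, bw(p,(-90,0,0)))
print([ (t,ctrl.boxes_of(t,'scene')[:1]) for t in('jar','cup','file')])
E
```

```text
[ 0.60197563 -0.03642398 -0.13227798] [[-2.4, -0.5], [1.3, -0.9], [-0.7, -0.7], [-1.6, -2.2], [-3.9, -1.0], [-1.2, -0.4], [0.2, -0.2], [-0.3, 0.1], [-1.4, -1.2], [-2.6, -0.9], [-0.7, -0.6]]
side [ 0.52900261 -0.06558982  0.022     ] [-68.5 -38.5]
scene [ 0.55101251 -0.07980492  0.022     ] [-44.8 -49.7]
0.019 [ 0.51276187 -0.02455365  0.        ]
[('jar', [{'xy': [0.4184, 0.5716], 'p': 0.57}]), ('cup', [{'xy': [0.5828, 0.6336], 'p': 0.7}]), ('file', [{'xy': [0.6104, 0.3305], 'p': 0.65}])]
```

apply_moves(series=[[0.388,0.773,0,0,0,-0.556],[0.388,0.773,0,0,0,-0.556],[0.388,0.773,0,0,0,-0.556],[0.388,0.773,0,0,0,-0.556],[0.388,0.773,0,0,0,-0.556],[0.388,0.773,0,0,0,-0.556],[0.388,0.773,0,0,0,-0.556],[0.388,0.773,0,0,0,-0.556],[0.388,0.773,0,0,0,-0.556],[0.388,0.773,0,0,0,-0.556],[0.388,0.773,0,0,0,-0.556],[0.388,0.773,0,0,0,-0.556],[0.388,0.773,0,0,0,-0.556],[0.388,0.773,0,0,0,-0.556],[0.388,0.773,0,0,0,-0.556],[0.388,0.773,0,0,0,-0.556]], jaw=0.88)

```text
time: 2.75
eef_pos: [0.5128, -0.0264, 0.2504]
tcp_rot: [0.998, -0.067, 0.0, 0.0]
contact_force: [0.8, -0.2, -0.4]
opening: 0.881
finger_force: 0.0
```

Run:
```python
from h import *
(K,T),im=snap('wrist','w1.png'); s=ctrl.get_state(); print(s['time'],s['eef_pos'],s['tcp_rot'],s['opening'])
for t in('block','jar'):print([(b['p'],b['xy'][0]*512,b['xy'][1]*384) for b in ctrl.boxes_of(t,'wrist')])
cv2.imwrite('pics/w1b.png',cv2.resize(im[:,:,::-1],(800,600),interpolation=cv2.INTER_CUBIC))
```

```text
2.8 [ 0.51285221 -0.0262511   0.25037097] [ 9.97777450e-01 -6.66345186e-02  4.16231435e-05  1.54267625e-05] 0.8856424236160443
[(0.92, 294.2976, 137.088), (0.76, 404.0192, 282.8928), (0.63, 261.2224, 130.0992)]
[(0.92, 383.488, 149.29919999999998), (0.47, 259.1232, 129.71519999999998)]
```

View pics/w1b.png

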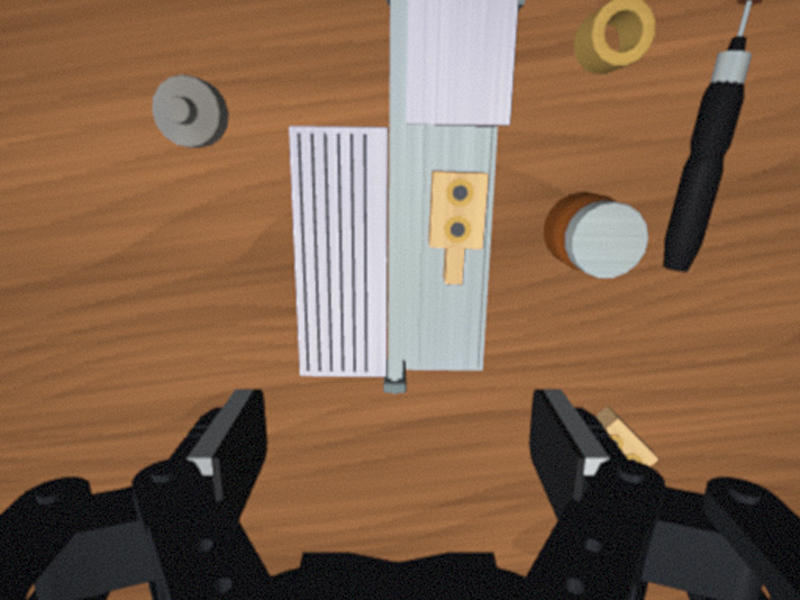

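The wrist picture shows the plate with corners at (290,127), (387,127), (385,376) and (300,376). The cover's front edge runs (406,124)–(510,124). The block body spans (434,171)–(484,248) with the tongue end at (454,284), and the jar at (606,240) is clear of the lane.

Run:
```python
from h import *
from scipy.optimize import least_squares
K,T=cam('wrist'); k=.64
P=[((290,127),(-2,66,40)),((387,127),(-2,6,40)),((385,376),(-166,6,40)),((300,376),(-166,66,40)),((510,124),(0,-68,40.5))]
f=lambda p:np.concatenate([np.array(proj(K,T,bw(p,q)))-np.array(a)*k for a,q in P])
s=least_squares(f,[.602,-.036,-.132]);p=s.x;print(p,f(p).reshape(-1,2).round(1).tolist())
Rm=np.array([[np.cos(p[2]),np.sin(p[2])],[-np.sin(p[2]),np.cos(p[2])]])
tb=lambda w:(Rm@(np.array(w)[:2]-p[:2])*1000).round(1)
for n,a in(('fl',(434,171)),('fr',(487,173)),('rr',(484,248)),('rl',(430,247)),('te',(454,285)),('b1',(459,192)),('b2',(457,229))):print(n,tb(onz(K,T,a[0]*k,a[1]*k,.025)))
print('jar',tb(onz(K,T,606*k,240*k,.06)),'tcp',tb(ctrl.get_state()['eef_pos']))
# finger tip positions from image: (245,392) & (552,392), in tool frame at depth TCP z+?
for a in((240,391),(265,391),(532,391),(557,391),(190,466),(215,500),(585,466)):
  for zt in(0.006,.019): 
    w=onz(K,T,a[0]*k,a[1]*k,T[2,3]*0+ctrl.get_state()['eef_pos'][2]-zt); print(a,zt,tb(w)-tb(ctrl.get_state()['eef_pos']))
```

```text
[ 0.60139802 -0.03665207 -0.14383605] [[-0.9, -0.7], [0.4, 0.1], [0.8, 0.3], [-0.0, -0.3], [-0.2, 0.6]]
fl [-27.9 -24. ]
fr [-28.7 -58.5]
rr [-77.8 -59.3]
rl [-77.6 -22.8]
te [-103.8  -40.1]
b1 [-41.  -40.8]
b2 [-65.2 -40.5]
jar [ -66.2 -127. ] tcp [-89.1  -2. ]
(240, 391) 0.006 [ 8.5 44.1]
(240, 391) 0.019 [ 2.3 48.4]
(265, 391) 0.006 [ 8.6 37.3]
(265, 391) 0.019 [ 2.4 40.9]
(532, 391) 0.006 [  9.3 -35.6]
(532, 391) 0.019 [  3.2 -39.3]
(557, 391) 0.006 [  9.4 -42.4]
(557, 391) 0.019 [  3.3 -46.8]
(190, 466) 0.006 [-15.1  60.2]
(190, 466) 0.019 [-23.7  66. ]
(215, 500) 0.006 [-26.4  54. ]
(215, 500) 0.019 [-36.1  59.2]
(585, 466) 0.006 [-13.9 -52.7]
(585, 466) 0.019 [-22.3 -58.1]
```

apply_moves(series=[[-0.044,0.0135,-0.06,0,0,-0.013],[-0.044,0.0135,-0.12,0,0,-0.013],[-0.044,0.0135,-0.18,0,0,-0.013],[-0.044,0.0135,-0.231,0,0,-0.013],[-0.044,0.0135,-0.231,0,0,-0.013],[-0.044,0.0135,-0.231,0,0,-0.013],[-0.044,0.0135,-0.231,0,0,-0.013]], jaw=0.95)

```text
time: 3.78
eef_pos: [0.4796, -0.0151, 0.0679]
tcp_rot: [0.997, -0.071, 0.002, 0.0]
contact_force: [0.7, -0.9, 0.1]
opening: 0.949
finger_force: 0.0
```

Run:
```python
from h import *
(K,T),im=snap('wrist','w2.png'); s=ctrl.get_state(); print(s['time'],s['eef_pos'],s['tcp_rot'],s['opening'])
i2=ctrl.read_camera('side')
cv2.imwrite('pics/w2b.png',np.hstack([cv2.resize(im,(400,300)),cv2.resize(i2[80:270,150:400],(400,300))])[:,:,::-1])
```

```text
3.825 [ 0.47942926 -0.01504274  0.06770113] [ 9.97476743e-01 -7.09610622e-02  2.13296563e-03  3.55134615e-04] 0.9539330225764434
```

View pics/w2b.png

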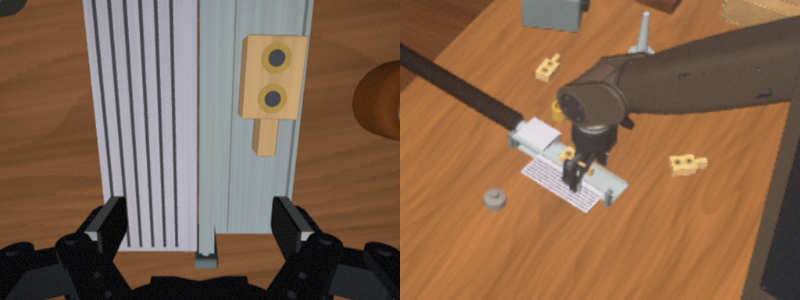

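The wrist view shows the tongue end at about (264,156), with the fingertips at (120,198) over the plate and (275,198) over the lane. In the side view the gripper stands over the lane and plate, and nothing has been touched. I'll check the tongue's position relative to the finger.

Run:
```python
from h import *
K,T=cam('wrist'); s=ctrl.get_state(); M=R.from_quat(s['tcp_rot']).as_matrix()
tt=lambda w:(M.T@(w-s['eef_pos'])*1000).round(1)
k=1.28
for n,a,z in(('tongL',(252,154),.025),('tongR',(277,156),.025),('lane end',(250,234),.003),('plate L',(84,0),.04),('plate R bottom',(197,250),.04),('plateLbot',(107,252),.04)):print(n,tt(onz(K,T,a[0]*k,a[1]*k,z)))
for zt in(.006,.01,.019):
  print(zt,[tt(onz(K,T,a*k,b*k,s['eef_pos'][2]-zt))[:2] for a,b in((127,198),(108,206),(272,198),(290,206))])
```

```text
tongL [21.9 34.4 42.5]
tongR [20.5 51.2 42.5]
lane end [-53.5  41.4  64.2]
plate L [109.4 -60.5  27.8]
plate R bottom [-41.6  -2.3  27.3]
plateLbot [-43.1 -63.5  27.2]
0.006 [array([  7.5, -40.4]), array([  2.6, -51.3]), array([ 7.4, 39.1]), array([ 2.6, 49.4])]
0.01 [array([  5.5, -41.6]), array([  0.6, -52.8]), array([ 5.5, 40.3]), array([ 0.5, 51. ])]
0.019 [array([  1.2, -44.3]), array([ -4.1, -56.3]), array([ 1.1, 43.1]), array([-4.2, 54.4])]
```

apply_moves(series=[[0,0,-0.02,0,0,0],[0,0,-0.035,0,0,0],[0,0,-0.045,0,0,0],[0,0,-0.054,0,0,0],[0,0,-0.054,0,0,0],[0,0,-0.054,0,0,0]])

```text
time: 4.62
eef_pos: [0.4779, -0.0142, 0.0224]
tcp_rot: [0.997, -0.071, 0.0, -0.0]
contact_force: [1.4, 1.8, 4.8]
opening: 0.95
finger_force: 2.2
```

Run:
```python
from h import *
(K,T),im=snap('wrist','w3.png'); s=ctrl.get_state(); print(s['time'],s['eef_pos'],s['contact_force'],s['wrist_torque'])
i2=ctrl.read_camera('scene')
cv2.imwrite('pics/w3b.png',np.hstack([cv2.resize(im,(400,300)),cv2.resize(i2[130:280,170:370],(400,300))])[:,:,::-1])
```

```text
4.675 [ 0.47791548 -0.0142301   0.02244697] [1.17503892 3.04820733 3.2468254 ] [ 0.54879975 -0.2024472  -0.04199184]
```

View pics/w3b.png

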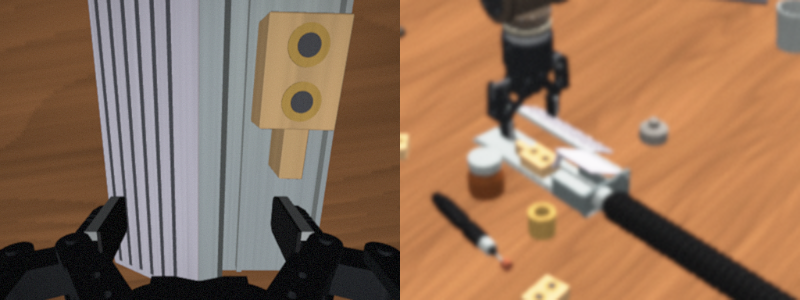

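The flap is open at about 0.5 rad with its cover raised in the scene view. The finger at (275–295,200) stands just behind the tongue end (277–305,178), so I push along the lane.

apply_moves(series=[[0.01,-0.0014,0,0,0,0],[0.02,-0.0029,0,0,0,0],[0.03,-0.0043,0,0,0,0],[0.04,-0.0058,0,0,0,0],[0.05,-0.0072,0,0,0,0],[0.06,-0.0087,0,0,0,0],[0.07,-0.0101,0,0,0,0],[0.08,-0.0116,0,0,0,0],[0.09,-0.013,0,0,0,0],[0.1,-0.0145,0,0,0,0],[0.1,-0.0145,0,0,0,0],[0.1,-0.0145,0,0,0,0]])

```text
time: 6.22
eef_pos: [0.5593, -0.0264, 0.023]
tcp_rot: [0.997, -0.071, 0.002, 0.0]
contact_force: [1.4, 3.2, 3.1]
opening: 0.946
finger_force: 2.2
```

Run:
```python
from h import *
(K,T),im=snap('wrist','w4.png'); s=ctrl.get_state(); print(s['time'],s['eef_pos'],s['contact_force'])
p=(.6014,-.03665,-.14384);Rm=R.from_euler('z',-p[2]).as_matrix()
print('tcp box',Rm@(s['eef_pos']-np.array([p[0],p[1],0]))*1000)
i2=ctrl.read_camera('scene')
cv2.imwrite('pics/w4b.png',np.hstack([cv2.resize(im,(400,300)),cv2.resize(i2[130:280,170:370],(400,300))])[:,:,::-1])
```

```text
6.275 [ 0.5592647  -0.0263991   0.02304757] [1.35413637 3.12213877 3.32492707]
tcp box [-43.16957551   4.10517593  23.04757294]
```

View pics/w4b.png

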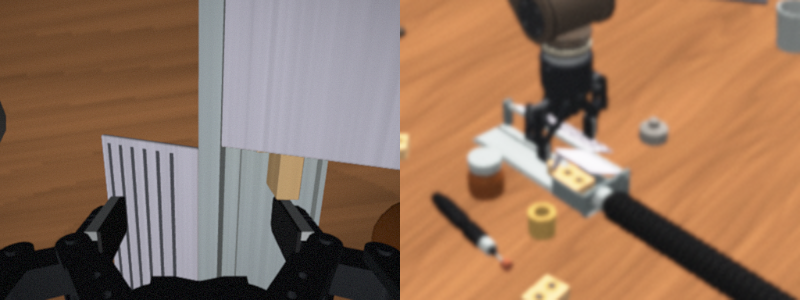

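The block is now under the raised cover: the tongue end at (287,198) is in contact with the right fingertip, and the scene view shows the block going in. About 23 mm remain.

apply_moves(series=[[0.007,-0.001,0,0,0,0],[0.014,-0.002,0,0,0,0],[0.02,-0.0029,0,0,0,0],[0.025,-0.0036,0,0,0,0],[0.025,-0.0036,0,0,0,0]])

```text
time: 6.95
eef_pos: [0.5783, -0.0292, 0.0223]
tcp_rot: [0.997, -0.071, 0.0, -0.0]
contact_force: [-1.6, 3.4, 4.5]
opening: 0.948
finger_force: 2.2
```

apply_moves(series=[[0.00125,-0.0002,0,0,0,0],[0.0025,-0.0004,0,0,0,0],[0.0025,-0.0004,0,0,0,0]])

```text
time: 7.32
eef_pos: [0.5798, -0.0295, 0.0223]
tcp_rot: [0.997, -0.071, 0.0, -0.0]
contact_force: [-3.1, 2.7, 3.9]
opening: 0.947
finger_force: 2.4
```

apply_moves(series=[[0.0013,-0.0002,0,0,0,0],[0.0025,-0.0004,0,0,0,0],[0.0025,-0.0004,0,0,0,0]])

```text
time: 7.7
eef_pos: [0.5819, -0.0298, 0.0223]
tcp_rot: [0.997, -0.071, 0.0, 0.0]
contact_force: [-3.0, 3.2, 4.0]
opening: 0.949
finger_force: 2.3
```

apply_moves(series=[[0.0013,-0.0002,0,0,0,0],[0.0025,-0.0004,0,0,0,0],[0.0025,-0.0004,0,0,0,0]])

```text
time: 8.07
eef_pos: [0.583, -0.03, 0.0223]
tcp_rot: [0.997, -0.071, -0.001, -0.0]
contact_force: [-4.9, 3.3, 5.7]
opening: 0.951
finger_force: 3.7
```

apply_moves(series=[[0.0013,-0.0002,0,0,0,0],[0.0025,-0.0004,0,0,0,0],[0.0025,-0.0004,0,0,0,0]])

```text
time: 8.45
eef_pos: [0.5832, -0.0301, 0.022]
tcp_rot: [0.997, -0.072, -0.004, -0.0]
contact_force: [-10.8, 3.5, 10.3]
opening: 0.953
finger_force: 6.3
```

Run:
```python
from h import *
(K,T),im=snap('wrist','w5.png'); s=ctrl.get_state(); print(s['time'],s['eef_pos'],s['contact_force'],s['opening'])
p=(.6014,-.03665,-.14384);Rm=R.from_euler('z',-p[2]).as_matrix()
print('tcp box',Rm@(s['eef_pos']-np.array([p[0],p[1],0]))*1000)
cv2.imwrite('pics/w5b.png',cv2.resize(im[150:384,200:512],(800,600))[:,:,::-1])
```

```text
8.5 [ 0.58319658 -0.03010072  0.02203233] [-11.40367194   2.57706892   9.54545872] 0.9505270205210644
tcp box [-18.95423847   3.87228563  22.032327  ]
```

View pics/w5b.png

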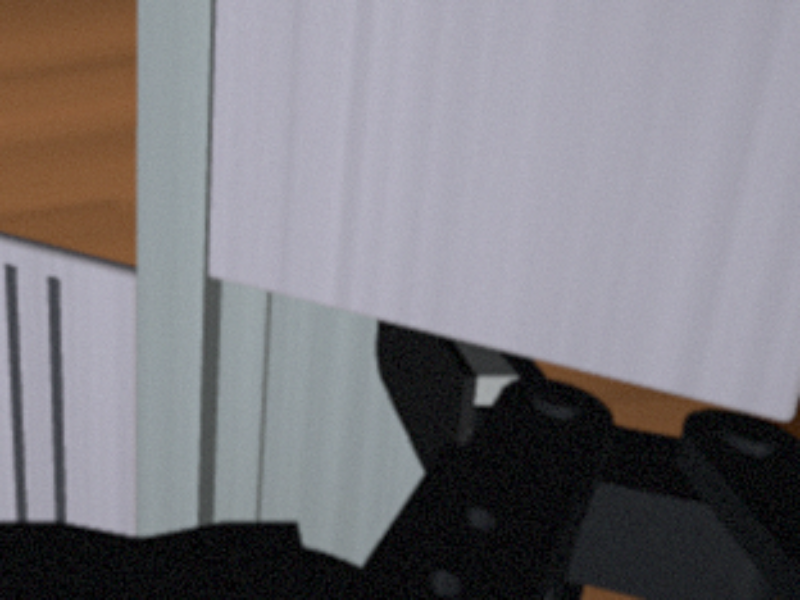

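The pusher stopped at box x -19 (tongue end ≈ -8 mm, as predicted for home) and the force climbed from 5 to 11 N, so the block is against the back wall. The picture shows the cover still raised, with the fingertip at (420,370) in front of it. Now I back off, then rise.

apply_moves(series=[[-0.006,0.0009,0,0,0,0],[-0.012,0.0017,0,0,0,0],[-0.016,0.0023,0,0,0,0],[-0.016,0.0023,0.01,0,0,0],[-0.016,0.0023,0.02,0,0,0],[-0.016,0.0023,0.03,0,0,0],[-0.016,0.0023,0.045,0,0,0],[-0.016,0.0023,0.09,0,0,0],[-0.05,0.0072,0.15,0,0,0],[-0.1,0.0144,0.22,0,0,0],[-0.1,0.0144,0.25,0,0,0],[-0.1,0.0144,0.25,0,0,0],[-0.1,0.0144,0.25,0,0,0]])

```text
time: 10.12
eef_pos: [0.5051, -0.0191, 0.221]
tcp_rot: [0.997, -0.071, -0.001, 0.0]
contact_force: [-0.2, 0.4, -0.4]
opening: 0.946
finger_force: 0.0
```

Run:
```python
from h import *
(K,T),im=snap('wrist','w6.png'); s=ctrl.get_state(); print(s['time'],s['eef_pos'],s['contact_force'])
p=(.6014,-.03665,-.14384)
for q in((-9,-36,25),(-9,-48,25),(0,-68,40.5),(0,-2,40.5)):
    u,v=proj(K,T,bw(p,q)); print(q,round((u)*1.5625),round(v*1.5625))
cv2.imwrite('pics/w6b.png',cv2.resize(im[:,:,::-1],(800,600),interpolation=cv2.INTER_CUBIC))
```

```text
10.175 [ 0.50491493 -0.01898518  0.22038661] [0.48294636 0.24104436 0.40364586]
(-9, -36, 25) 468 122
(-9, -48, 25) 488 122
(0, -68, 40.5) 531 103
(0, -2, 40.5) 410 103
```

View pics/w6b.png

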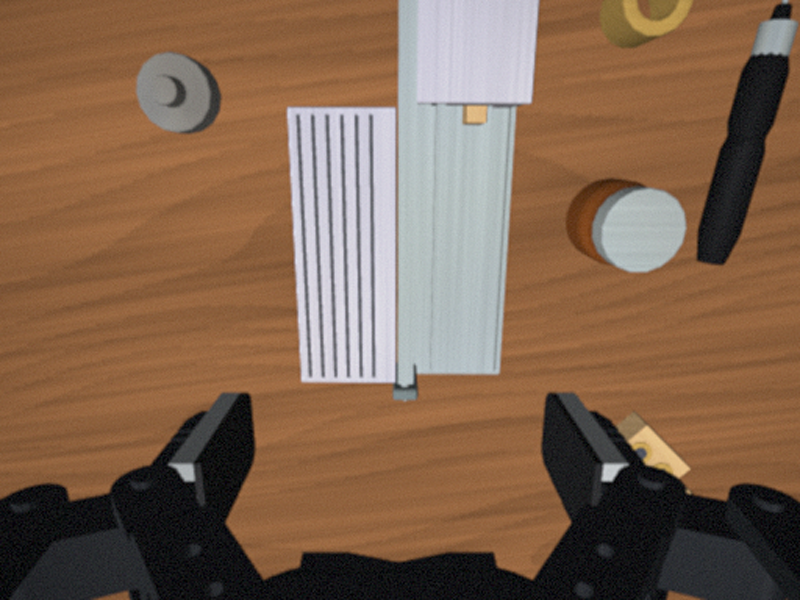

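The flap is shut level: plate and cover look the same as at the start. The tongue end is at (475,124) against a predicted home row of 122, about 1 mm off. The bystanders in this view look undisturbed.

```bash
python3 -c "
from plant import ctrl
print(ctrl.sign_off())"
```

```text
the job is handed in; nothing more can be done
None
```

The job is handed in: the wooden block sits against the back of the dust box (about 1 mm from its predicted home position in the last picture), the flap has sprung shut behind it and the arm is clear; the hand-in call gave no verdict.

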